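Put each lid back on its own vessel beside the mitad

ROBOT

A 6-joint arm with a two-finger parallel gripper is mounted at the origin on the work surface. World frame = base frame: x ahead of the robot, y to its left, z up, the work surface at z = 0. Lengths are in m, angles in rad, forces in N, time in s.
With the tool pointing down it reaches from about 0.25 to 0.725 m from the base axis. Payload 9.7 kg.
Tool frame: the origin (TCP) lies at the very end of the fingers, on their centre line; the grasp point (between the pads) lies behind it (grasp_offset is the z of the grasp point in the tool frame, in m); z points along the fingers, y is the line along which they close (so a half turn about z gives the same grasp; the last joint's range is limited). The gripper opens to 85 mm and grips with 20 to 120 N. Pads are 22 mm wide; open, the fingers measure 114 mm over their backs; the gripper's body (76 mm by 85 mm) begins 54 mm behind the grasp point. The pads swing forward as they close: fully open they stand 13 mm farther back than shut.
Start: joints at [1.19, 0.087, 0.176, 1.66, 0, 1.571], TCP at [0.204, 0.511, 0.231] pointing down, gripper open.
Joint ranges: [-3.13, 3.13], [-0.85, 1.81], [-1.15, 1.24], [-2.2, 2.28], [-1.44, 1.52], [-3.14, 3.14]. Speed limits (rad/s): [2.22, 2.22, 2.57, 3.14, 3.14, 3.14].

INTERFACE

Orientations are given as a unit quaternion [w, x, y, z].
In Python, from station import * gives the robot as it stands. The module is installed in compiled form; this text tells all that it offers.
- The arm moves only by the shell command python3 -m crank 'ROWS' [FORCE]. ROWS is JSON, a list of rows, each an object with "travel": the shift along the tool's x, y, z in units of 0.05 m (1.0 is 0.05 m), a list of three; "angular": the turn, a rotation vector about the tool's x, y, z in units of 5 degrees (1.0 is 5 degrees), a list of three; "fingers": the closure, from 0 (fully open) to 1 (shut). In form: [{"travel": [x, y, z], "angular": [rx, ry, rz], "fingers": fingers}, ...]. A call has 1 to 20 rows; each row shifts and turns the commanded pose from where the row before left it, along the tool's axes as they then stand; what a row does not reach is not made up. A row lasts 1/8 s, in which the tool goes at most 62.5 mm and 10.7 degrees, less where a joint would pass 70% of its speed; a pose out of reach is approached as far as the arm can. A call with a number of a shift or a turn outside -1 to 1 is refused whole. A call with a gripper value outside its range is refused whole. The fingers move at their own pace and stop on an object; FORCE is the grip in N (left out, the last holds). Time passes only in rows, so rows that do not move let the fingers close. It gives the time, the measured TCP pose, the force, the opening and the grip force at its end, in the units of the state.
- observe(): the state, without advancing time (a new reading comes with each control period).
- camera(name): name is "scene" or "side" or "wrist"; returns a dict with "image" (400x640x3 uint8, red, green, blue), "depth" (400x640 float32, m along the optical axis (not along the pixel's ray), 0 where there is no reading), "mtx" (3x3 intrinsics, pixels), "R" (3x3) and "t" (3): a world point X has camera coordinates R X + t. Camera axes: x right, y down, z forward; pixel columns grow to the right and rows downward; lengths in m; the calibration is good to about 2 mm. A picture is of the moment at which its call begins.
- job_done(): hands the job in; it is judged then, once.
The state is a dict: "time_s": time; "joint_pos": joint angles; "joint_velocities": joint speeds; "joint_torque": joint torques, N m; "eef_pos": TCP position; "eef_rot": TCP orientation; "ft_force": force on the tool from outside, world axes, zero at the start; "moment": the same for the moment, N m; "opening": opening from 0.0 (shut) to 1.0 (fully open); "grip_force": force on a finger pad.
Only numpy, scipy, OpenCV 4.12 (cv2) and the standard library are available. Lean on these libraries where they do the work, as an engineer would, in place of code of your own. Each camera call takes 0.05 s, during which the arm holds its last target. There are 200 camera calls.

TASK

The washing-up beside the mitad is dry: put each of the four lids back on the vessel it fits - the three round lids by size on the big pot, the glazed bowl and the small pot, the rectangular one on the rectangular pan - so that every lid sits fully home and level on its rim. Set the lids down rather than dropping them, and leave the coffee cup and the spice jar standing where they are.

Things in the scene. Friction and masses are not known exactly. Their poses are not given: they have to be found in the camera images.
- lid_big_knob (a point): Largest round aluminium lid, 158 mm across, lying knob up; its tapered skirt (126 mm across, 9 mm deep, under the flange) stands on the bench. Point: centre of the black knob, on the axis, 42 mm above the skirt's foot, 33 mm above the flange's underside; z up. Knob: upright, 34 mm diameter, 30 mm tall (27-57 mm above the foot); lid top beside it 20 mm above the foot. 160 g. Fits the big pot.
- lid_mid_knob (a point): Middle-sized round aluminium lid, 134 mm across, lying knob up; its tapered skirt (98 mm across, 9 mm deep, under the flange) stands on the bench. Point: centre of the black knob, on the axis, 42 mm above the skirt's foot, 33 mm above the flange's underside; z up. Knob: upright, 34 mm diameter, 30 mm tall (27-57 mm above the foot); lid top beside it 20 mm above the foot. 120 g. Fits the glazed bowl.
- lid_small_knob (a point): Smallest round aluminium lid, 106 mm across, lying knob up; its tapered skirt (74 mm across, 9 mm deep, under the flange) stands on the bench. Point: centre of the black knob, on the axis, 42 mm above the skirt's foot, 33 mm above the flange's underside; z up. Knob: upright, 34 mm diameter, 30 mm tall (27-57 mm above the foot); lid top beside it 20 mm above the foot. 80 g. Fits the small pot.
- lid_pan_bar (a point): Rectangular steel lid, 144 (x) by 106 mm (y), lying handle up on its skirt (114 by 76 mm, 9 mm deep, under the flange). Point: centre of its black bar handle, mid-lid, 41 mm above the skirt's foot, 32 mm above the flange's underside; x along bar and long side, z up. Bar 84 long, 14 wide, 16 mm tall (33-49 mm above the foot); lid top 15 mm above the foot. 150 g. Fits the pan, either way round.
- pot_big: Big round aluminium cooking pot, open and empty, 144 mm outside and 138 mm inside diameter, rim 90 mm above the bench, two loop handles on its sides (+y and -y) out to 89 mm from its axis, 64 mm up. Origin: centre of its underside, z up. It does not shift on the bench.
- bowl: Glazed blue ceramic bowl, open and empty, 120 mm outside and 110 mm inside diameter at the rim, rim 62 mm above the bench. Origin: centre of its underside, z up. It does not shift on the bench.
- pot_small: Small round aluminium pot, open and empty, 92 mm outside and 86 mm inside diameter, rim 68 mm above the bench, two loop handles on its sides (+y and -y) out to 63 mm from its axis, 48 mm up. Origin: centre of its underside, z up. It does not shift on the bench.
- pan: Rectangular stainless-steel pan, open and empty, 132 mm (its x) by 94 mm (its y) outside, 126 by 88 mm inside, rim 55 mm above the bench. Origin: centre of its underside, x along its long side, z up. It does not shift on the bench.
- cup_mid (a point): White ceramic coffee cup without a handle, 58 mm across the rim and 50 mm tall, standing among the vessels and lids; to be left alone. This point: its middle, 25 mm above the bench, z up.
- jar_mid (a point): Closed amber glass spice jar with a brass cap, 54 mm in diameter and 75 mm tall, standing among the vessels and lids; to be left alone. This point: its middle, 37 mm above the bench, z up.
Not all that is in view belongs to the job. Leave any yellow look-alike of the part that bears lid_mid_knob alone.

How it is judged:
At the end, for the whole second after the job is handed in: Each lid is on its own vessel: centred within 10 mm, seated (knob or bar height within 4 mm of its fully home height), level within 0.06 rad, the rectangular lid's long side along the pan's within 0.15 rad; all lids released and at rest (horizontal distance between lid_big_knob and pot_big below 0.01 m and z of lid_big_knob in the frame of pot_big between 0.119 and 0.127 m and angle between each of lid_big_knob, lid_mid_knob, lid_small_knob, lid_pan_bar's own z axis and vertical below 0.06 rad and linear speed of each of lid_big, lid_mid, lid_small, lid_pan below 0.02 m/s and horizontal distance between lid_mid_knob and bowl below 0.01 m and z of lid_mid_knob in the frame of bowl between 0.091 and 0.099 m and horizontal distance between lid_small_knob and pot_small below 0.01 m and z of lid_small_knob in the frame of pot_small between 0.097 and 0.105 m and horizontal distance between lid_pan_bar and pan below 0.01 m and z of lid_pan_bar in the frame of pan between 0.083 and 0.091 m and angle between the x axis of lid_pan_bar and the x axis of pan, either way round below 0.15 rad); the robot touches nothing.
It fails at once if A lid is dropped or slammed on its vessel (faster than 0.7 m/s within 50 mm of its seat) ((horizontal distance between lid_big_knob and pot_big below 0.03 m and z of lid_big_knob in the frame of pot_big below 0.173 m and linear speed of lid_big above 0.7 m/s) or (horizontal distance between lid_mid_knob and bowl below 0.03 m and z of lid_mid_knob in the frame of bowl below 0.145 m and linear speed of lid_mid above 0.7 m/s) or (horizontal distance between lid_small_knob and pot_small below 0.03 m and z of lid_small_knob in the frame of pot_small below 0.151 m and linear speed of lid_small above 0.7 m/s) or (horizontal distance between lid_pan_bar and pan below 0.03 m and z of lid_pan_bar in the frame of pan below 0.137 m and linear speed of lid_pan above 0.7 m/s)).
It fails at once if The coffee cup or the spice jar is shifted by more than 30 mm or knocked over ((distance of cup_mid from where it was at the start of the episode above 0.03 m or angle between cup_mid's own z axis and vertical above 0.5 rad) or (distance of jar_mid from where it was at the start of the episode above 0.03 m or angle between jar_mid's own z axis and vertical above 0.5 rad)).
It also fails if it takes over 102 s, if anything falls off the work surface, if the arm or the gripper's body presses on something with over 40 N, if the wrist force passes 120 N, or if a joint passes its speed limit or range.

## Working session

There is one attempt and no reset: what is moved stays moved. The work goes in short steps, Python scripts to look and compute and a shell command to move; the robot and the scene stay as the last step left them, time stands still between calls to the robot, and variables do not carry over. Pictures are saved under pics/ and viewed, at most 14 in all, crops included, and the job is handed in when it is done.

```bash
mkdir -p pics; python3 - <<'E'
from station import *
import cv2,numpy as np
s=observe();print({k:np.round(v,3) for k,v in s.items()});print([k for k in globals() if 'grasp' in k])
for n in ['scene','side']:
    c=camera(n);cv2.imwrite(f'pics/{n}0.png',c['image'][:,:,::-1]);np.savez(f'{n}0.npz',**c);print(n,(-c['R'].T@c['t']).round(3))
try: print(grasp_offset)
except Exception as e: print(e)
E
```

```text
{'time_s': np.float64(0.0), 'joint_pos': array([1.19 , 0.087, 0.175, 1.66 , 0.   , 1.571]), 'joint_velocities': array([-0.001, -0.002, -0.   , -0.001, -0.   , -0.   ]), 'joint_torque': array([-1.0000e-03, -5.2039e+01,  4.6480e+01,  1.6000e-02, -0.0000e+00,
       -0.0000e+00]), 'eef_pos': array([0.204, 0.51 , 0.231]), 'eef_rot': array([-0.   ,  0.189,  0.982, -0.001]), 'ft_force': array([ 0.336, -0.486,  0.156]), 'moment': array([ 0.04 , -0.052, -0.008]), 'grip_force': np.float64(0.0), 'opening': np.float64(1.003)}
['grasp_offset']
scene [ 1.343 -0.109  0.674]
side [-0.158 -0.815  0.871]
-0.0187
```

View pics/scene0.png

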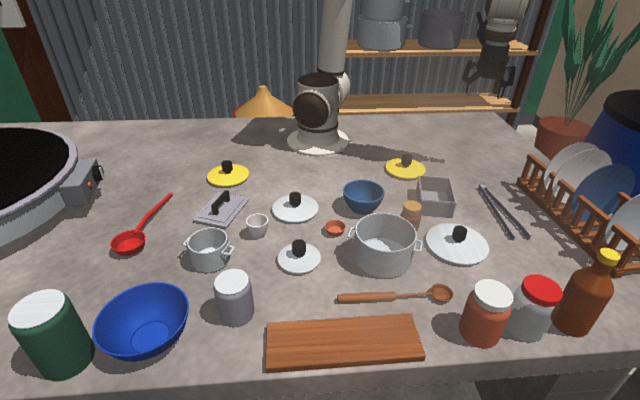

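View pics/side0.png

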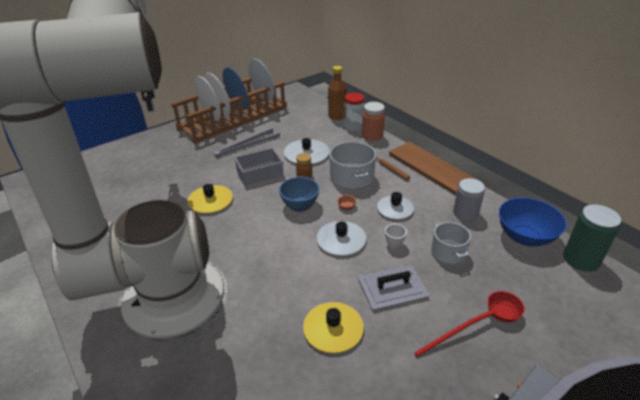

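The scene view shows the big lid's knob at (459,234), mid (295,199), small (299,247) and the bar at (220,203). The big pot is at (385,243), bowl (363,196), small pot (208,249) and pan (435,195), with the cup at (257,226) and jar at (411,213). Both yellow lids are decoys.

```bash
cat > meas.py <<'E'
import numpy as np,cv2
from scipy.optimize import least_squares
def cloud(c):
    v,u=np.nonzero(c['depth']>0);z=c['depth'][v,u].astype(float)
    p=np.linalg.inv(c['mtx'])@np.vstack([u*z,v*z,z])
    return (c['R'].T@(p-np.reshape(c['t'],(3,1)))).T
def atz(c,u,v,z):
    d=c['R'].T@np.linalg.inv(c['mtx'])@[u,v,1];o=-c['R'].T@c['t'];return o+d*(z-o[2])/d[2]
def circ(q,r,c0):
    return least_squares(lambda c:np.hypot(*(q-c).T)-r,c0,loss='soft_l1',f_scale=.001).x
def near(P,c,r,z0,z1):
    return P[(np.hypot(P[:,0]-c[0],P[:,1]-c[1])<r)&(P[:,2]>z0)&(P[:,2]<z1)]
E
python3 - <<'E'
from meas import *
cs={n:dict(np.load(n+'0.npz')) for n in ['scene','side']}
P={n:cloud(c) for n,c in cs.items()}
items={'lid_big':(459,234,.042,.017,.03,.053,.035),'lid_mid':(295,199,.042,.017,.03,.053,.035),'lid_small':(299,247,.042,.017,.03,.053,.035),'lid_pan':(220,203,.041,0,.035,.06,.06),
'pot_big':(385,235,.09,.0705,.085,.095,.085),'bowl':(363,190,.062,.0575,.057,.067,.075),'pot_small':(208,240,.068,.0445,.064,.072,.058),'pan':(435,187,.055,0,.05,.06,.09),
'cup':(257,219,.05,.028,.046,.055,.04),'jar':(411,208,.075,.027,.05,.072,.04)}
for k,(u,v,h,r,z0,z1,R) in items.items():
    g=atz(cs['scene'],u,v,h)
    for n in P:
        c=g[:2]
        for _ in range(3):
            q=near(P[n],c,R,z0,z1)
            if len(q)<8: break
            if r: c=circ(q[:,:2],r,c)
            else: rc=cv2.minAreaRect((q[:,:2]*1000).astype(np.float32));c=np.array(rc[0])/1000
        print(k,n,g[:2].round(3),len(q),np.round(c,4),'' if r else (np.round(rc[1],1),round(rc[2],1)), 'zmax',near(P[n],c,R,.005,.12)[:,2].max().round(3) if len(q) else '', '' if not r or len(q)<8 else 'res %.4f'%np.std(np.hypot(*(q[:,:2]-c).T)-r))
E
```

```text
lid_big scene [0.629 0.31 ] 98 [0.6238 0.3122]  zmax 0.06 res 0.0011
lid_big side [0.629 0.31 ] 64 [0.6248 0.3122]  zmax 0.059 res 0.0032
lid_mid scene [ 0.444 -0.1  ] 81 [ 0.4393 -0.101 ]  zmax 0.061 res 0.0013
lid_mid side [ 0.444 -0.1  ] 84 [ 0.4415 -0.1013]  zmax 0.059 res 0.0029
lid_small scene [ 0.646 -0.096] 96 [ 0.647  -0.0981]  zmax 0.06 res 0.0010
lid_small side [ 0.646 -0.096] 95 [ 0.6486 -0.098 ]  zmax 0.059 res 0.0034
lid_pan scene [ 0.447 -0.309] 144 [ 0.4313 -0.3111] (array([15.6, 86.1]), 66.1) zmax 0.052 
lid_pan side [ 0.447 -0.309] 242 [ 0.4287 -0.3125] (array([16.1, 84.3]), 68.0) zmax 0.051 
pot_big scene [0.673 0.104] 333 [0.6578 0.1079]  zmax 0.092 res 0.0012
pot_big side [0.673 0.104] 121 [0.6557 0.1069]  zmax 0.093 res 0.0019
bowl scene [0.442 0.095] 225 [0.4434 0.0949]  zmax 0.065 res 0.0018
bowl side [0.442 0.095] 156 [0.441  0.0935]  zmax 0.064 res 0.0022
pot_small scene [ 0.634 -0.31 ] 192 [ 0.6325 -0.3122]  zmax 0.072 res 0.0013
pot_small side [ 0.634 -0.31 ] 99 [ 0.6299 -0.3135]  zmax 0.07 res 0.0014
pan scene [0.431 0.312] 252 [0.4352 0.3134] (array([ 98.4, 138.9]), 76.8) zmax 0.058 
pan side [0.431 0.312] 162 [0.4347 0.3116] (array([104.1, 136.2]), 76.5) zmax 0.057 
cup scene [ 0.539 -0.201] 100 [ 0.5424 -0.2024]  zmax 0.053 res 0.0015
cup side [ 0.539 -0.201] 53 [ 0.5404 -0.2035]  zmax 0.051 res 0.0016
jar scene [0.554 0.202] 119 [0.5355 0.2103]  zmax 0.078 res 0.0017
jar side [0.554 0.202] 105 [0.5417 0.2122]  zmax 0.078 res 0.0057
```

```bash
cat > plan.py <<'E'
import sys,numpy as np
from station import observe
from scipy.spatial.transform import Rotation as Rn
# usage: plan.py ytool_deg|- x,y,z [x,y,z ...]; straight legs: tool-axes deltas in units of 0.05 m
s=observe();q=s['eef_rot'];R=Rn.from_quat(np.r_[q[1:],q[0]]);p=np.array(s['eef_pos'])
Rm=R.as_matrix();y=np.degrees(np.arctan2(Rm[1,1],Rm[0,1]))
print('t %.2f pos'%s['time_s'],p.round(4),'ytool %.1f'%y,'tilt %.2f'%np.degrees(np.arccos(-Rm[2,2])),'f',np.round(s['ft_force'],1),'open %.2f grip %.1f'%(s['opening'],s['grip_force']),'q',np.round(s['joint_pos'],2))
if len(sys.argv)>1:
    yt=y if sys.argv[1]=='-' else float(sys.argv[1]);a=np.radians(yt)
    T=np.array([[-np.sin(a),np.cos(a),0],[np.cos(a),np.sin(a),0],[0,0,-1]]).T
    T[:,0]=np.cross(T[:,1],T[:,2])
    print('angular units',((R.inv()*Rn.from_matrix(T)).as_rotvec(degrees=True)/5).round(2))
    for w in sys.argv[2:]:
        w=np.array(eval(w));print(w,'level-tool units:',(T.T@(w-p)/.05).round(2));p=w
E
python3 plan.py - .624,.312,.15 .624,.312,.03
```

```text
t 0.10 pos [0.2043 0.5104 0.2306] ytool 68.2 tilt 0.07 f [ 0.5 -0.1 -0.2] open 1.00 grip 0.0 q [1.19 0.09 0.18 1.66 0.   1.57]
angular units [-0.01 -0.   -0.  ]
[0.624 0.312 0.15 ] level-tool units: [-9.27 -0.57  1.61]
[0.624 0.312 0.03 ] level-tool units: [0.  0.  2.4]
```

```bash
R='{"travel":[-0.66,-0.04,0.115],"angular":[0,0,0],"fingers":0}'; python3 -m crank '[{"travel":[-0.66,-0.04,0.115],"angular":[0,0,0],"fingers":0},{"travel":[-0.66,-0.04,0.115],"angular":[0,0,0],"fingers":0},{"travel":[-0.66,-0.04,0.115],"angular":[0,0,0],"fingers":0},{"travel":[-0.66,-0.04,0.115],"angular":[0,0,0],"fingers":0},{"travel":[-0.66,-0.04,0.115],"angular":[0,0,0],"fingers":0},{"travel":[-0.66,-0.04,0.115],"angular":[0,0,0],"fingers":0},{"travel":[-0.66,-0.04,0.115],"angular":[0,0,0],"fingers":0},{"travel":[-0.66,-0.04,0.115],"angular":[0,0,0],"fingers":0},{"travel":[-0.66,-0.04,0.115],"angular":[0,0,0],"fingers":0},{"travel":[-0.66,-0.04,0.115],"angular":[0,0,0],"fingers":0},{"travel":[-0.66,-0.04,0.115],"angular":[0,0,0],"fingers":0},{"travel":[-0.66,-0.04,0.115],"angular":[0,0,0],"fingers":0},{"travel":[-0.66,-0.04,0.115],"angular":[0,0,0],"fingers":0},{"travel":[-0.66,-0.04,0.115],"angular":[0,0,0],"fingers":0},{"travel":[0,0,0],"angular":[0,0,0],"fingers":0}]' 50
python3 plan.py 68 .624,.312,.15 .624,.312,.03
python3 - <<'E'
from station import *;import cv2
c=camera('wrist');cv2.imwrite('pics/w1.png',c['image'][:,:,::-1])
from meas import *
P=cloud(c);q=near(P,(.624,.312),.035,.03,.062);print(len(q),P[:,2].min(),circ(q[:,:2],.017,(.624,.312)) if len(q)>8 else '',q[:,2].max(initial=0))
E
```

```text
time_s: 1.98
eef_pos: [0.624, 0.3114, 0.1488]
eef_rot: [-0.001, 0.19, 0.982, -0.001]
ft_force: [-0.1, 1.6, -0.4]
opening: 0.999
grip_force: 0.0
t 1.98 pos [0.624  0.3114 0.1488] ytool 68.0 tilt 0.15 f [-0.1  1.6 -0.4] open 1.00 grip 0.0 q [ 0.46  0.44  0.45  1.58 -0.    0.85]
angular units [-0.02 -0.02  0.01]
[0.624 0.312 0.15 ] level-tool units: [ 0.    0.01 -0.02]
[0.624 0.312 0.03 ] level-tool units: [0.  0.  2.4]
1362 -0.7585198529433583 [0.62586822 0.31271614] 0.05770597161101639
```

View pics/w1.png

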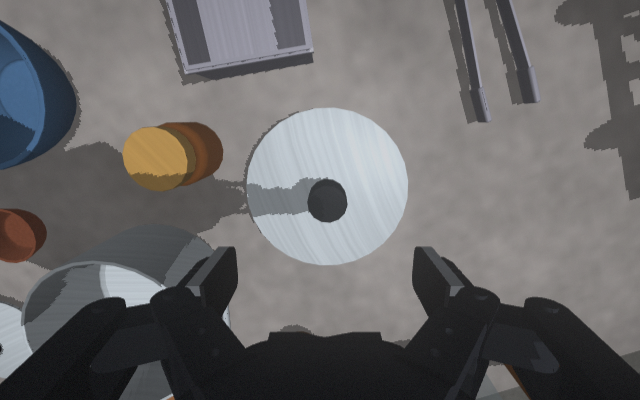

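The wrist view has the knob at (327,200), midway between the fingers (about 325), and the wrist-cloud fit agrees to 2 mm. Descending to grasp.

```bash
python3 -m crank '[{"travel":[0,0.01,0.6],"angular":[0,0,0],"fingers":0},{"travel":[0,0,0.6],"angular":[0,0,0],"fingers":0},{"travel":[0,0,0.6],"angular":[0,0,0],"fingers":0},{"travel":[0,0,0.4],"angular":[0,0,0],"fingers":0},{"travel":[0,0,0.18],"angular":[0,0,0],"fingers":0},{"travel":[0,0,0],"angular":[0,0,0],"fingers":0.4},{"travel":[0,0,0],"angular":[0,0,0],"fingers":0.8},{"travel":[0,0,0],"angular":[0,0,0],"fingers":1},{"travel":[0,0,0],"angular":[0,0,0],"fingers":1},{"travel":[0,0,0],"angular":[0,0,0],"fingers":1},{"travel":[0,0,0],"angular":[0,0,0],"fingers":1}]' 50
python3 plan.py 68 .624,.312,.15 .657,.1075,.15 .657,.1075,.113
```

```text
time_s: 3.4
eef_pos: [0.6237, 0.3137, 0.0332]
eef_rot: [0.001, 0.189, 0.982, 0.001]
ft_force: [-0.2, -0.5, 5.7]
opening: 0.382
grip_force: 50.2
t 3.40 pos [0.6237 0.3137 0.0332] ytool 68.2 tilt 0.12 f [-0.2 -0.5  5.7] open 0.38 grip 50.2 q [ 0.47  0.45  0.23  1.35 -0.    0.85]
angular units [0.02 0.02 0.04]
[0.624 0.312 0.15 ] level-tool units: [-0.02 -0.03 -2.34]
[0.657  0.1075 0.15  ] level-tool units: [-2.14 -3.54  0.  ]
[0.657  0.1075 0.113 ] level-tool units: [0.   0.   0.74]
```

```bash
python3 -m crank '[{"travel":[0,0,-0.3],"angular":[0,0,0],"fingers":1},{"travel":[0,0,-0.6],"angular":[0,0,0],"fingers":1},{"travel":[0,0,-0.7],"angular":[0,0,0],"fingers":1},{"travel":[0,0,-0.7],"angular":[0,0,0],"fingers":1},{"travel":[0,0,-0.4],"angular":[0,0,0],"fingers":1},{"travel":[-0.22,-0.36,0],"angular":[0,0,0],"fingers":1},{"travel":[-0.32,-0.53,0],"angular":[0,0,0],"fingers":1},{"travel":[-0.32,-0.53,0],"angular":[0,0,0],"fingers":1},{"travel":[-0.32,-0.53,0],"angular":[0,0,0],"fingers":1},{"travel":[-0.32,-0.53,0],"angular":[0,0,0],"fingers":1},{"travel":[-0.32,-0.53,0],"angular":[0,0,0],"fingers":1},{"travel":[-0.32,-0.53,0],"angular":[0,0,0],"fingers":1},{"travel":[0,0,0],"angular":[0,0,0],"fingers":1},{"travel":[0,0,0],"angular":[0,0,0],"fingers":1}]'
python3 plan.py 68 .657,.1075,.115
python3 - <<'E'
from station import *;import cv2
a=camera('side')['image'];b=camera('scene')['image'];cv2.imwrite('pics/c1.png',cv2.hconcat([cv2.resize(a[90:240,240:440],(400,300)),cv2.resize(b[120:270,300:500],(400,300))])[:,:,::-1])
E
```

```text
time_s: 5.15
eef_pos: [0.6563, 0.1089, 0.1663]
eef_rot: [-0.0, 0.19, 0.982, -0.0]
ft_force: [0.2, 0.7, -1.2]
opening: 0.382
grip_force: 50.0
t 5.15 pos [0.6563 0.1089 0.1663] ytool 68.1 tilt 0.05 f [ 0.2  0.7 -1.2] open 0.38 grip 50.0 q [0.16 0.36 0.37 1.58 0.   0.55]
angular units [-0.   -0.01  0.03]
[0.657  0.1075 0.115 ] level-tool units: [-0.02 -0.02  1.03]
```

View pics/c1.png

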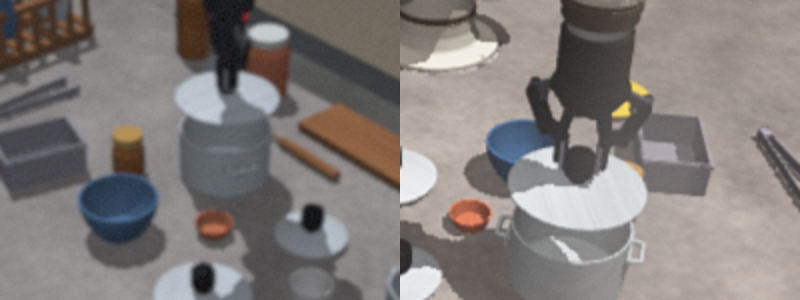

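The lid is held level above the big pot (side crop: lid at (228,95) over the pot at (228,140)). Lowering it.

```bash
python3 -m crank '[{"travel":[-0.02,-0.02,0.25],"angular":[0,0,0],"fingers":1},{"travel":[0,0,0.25],"angular":[0,0,0],"fingers":1},{"travel":[0,0,0.2],"angular":[0,0,0],"fingers":1},{"travel":[0,0,0.15],"angular":[0,0,0],"fingers":1},{"travel":[0,0,0.1],"angular":[0,0,0],"fingers":1},{"travel":[0,0,0.07],"angular":[0,0,0],"fingers":1},{"travel":[0,0,0.02],"angular":[0,0,0],"fingers":1},{"travel":[0,0,0],"angular":[0,0,0],"fingers":1}]'
```

```text
time_s: 6.25
eef_pos: [0.6573, 0.108, 0.115]
eef_rot: [0.0, 0.189, 0.982, 0.0]
ft_force: [-0.2, -0.1, -1.6]
opening: 0.38
grip_force: 50.0
```

```bash
python3 -m crank '[{"travel":[0,0,0.03],"angular":[0,0,0],"fingers":1},{"travel":[0,0,0.02],"angular":[0,0,0],"fingers":1},{"travel":[0,0,0],"angular":[0,0,0],"fingers":1}]'; python3 -m crank '[{"travel":[0,0,0],"angular":[0,0,0],"fingers":0.4},{"travel":[0,0,0],"angular":[0,0,0],"fingers":0.2},{"travel":[0,0,0],"angular":[0,0,0],"fingers":0},{"travel":[0,0,0],"angular":[0,0,0],"fingers":0},{"travel":[0,0,-0.4],"angular":[0,0,0],"fingers":0},{"travel":[0,0,-0.8],"angular":[0,0,0],"fingers":0},{"travel":[0,0,-0.4],"angular":[0,0,0],"fingers":0},{"travel":[0,0,0],"angular":[0,0,0],"fingers":0}]'
python3 plan.py 68 .440,-.101,.165 .440,-.101,.033
python3 - <<'E'
from station import *;from meas import *
for n in ['side','scene']:
    P=cloud(camera(n));q=near(P,(.657,.1075),.03,.111,.137);print(n,len(q),circ(q[:,:2],.017,(.657,.1075)),near(P,(.657,.1075),.03,.1,.16)[:,2].max())
E
```

```text
time_s: 6.62
eef_pos: [0.6575, 0.108, 0.1142]
eef_rot: [0.001, 0.189, 0.982, 0.0]
ft_force: [-3.5, -0.1, 8.0]
opening: 0.379
grip_force: 50.8
time_s: 7.62
eef_pos: [0.6579, 0.1081, 0.1939]
eef_rot: [0.001, 0.189, 0.982, 0.0]
ft_force: [0.2, -0.2, -1.4]
opening: 1.0
grip_force: 0.0
t 7.62 pos [0.6579 0.1081 0.1939] ytool 68.2 tilt 0.17 f [ 0.2 -0.2 -1.4] open 1.00 grip 0.0 q [ 0.16  0.37  0.43  1.64 -0.    0.54]
angular units [0.02 0.03 0.04]
[ 0.44  -0.101  0.165] level-tool units: [ 2.47 -5.51  0.58]
[ 0.44  -0.101  0.033] level-tool units: [0.   0.   2.64]
side 116 [0.65856146 0.10661717] 0.1373764958237415
scene 140 [0.65762325 0.10693808] 0.14004585211618562
```

```bash
python3 -m crank '[{"travel":[0.247,-0.551,0.058],"angular":[0,0,0],"fingers":0},{"travel":[0.247,-0.551,0.058],"angular":[0,0,0],"fingers":0},{"travel":[0.247,-0.551,0.058],"angular":[0,0,0],"fingers":0},{"travel":[0.247,-0.551,0.058],"angular":[0,0,0],"fingers":0},{"travel":[0.247,-0.551,0.058],"angular":[0,0,0],"fingers":0},{"travel":[0.247,-0.551,0.058],"angular":[0,0,0],"fingers":0},{"travel":[0.247,-0.551,0.058],"angular":[0,0,0],"fingers":0},{"travel":[0.247,-0.551,0.058],"angular":[0,0,0],"fingers":0},{"travel":[0.247,-0.551,0.058],"angular":[0,0,0],"fingers":0},{"travel":[0.247,-0.551,0.058],"angular":[0,0,0],"fingers":0},{"travel":[0,0,0],"angular":[0,0,0],"fingers":0},{"travel":[0,0,0],"angular":[0,0,0],"fingers":0}]'
python3 - <<'E'
from station import *;from meas import *
P=cloud(camera('wrist'));q=near(P,(.44,-.101),.035,.03,.06);print(len(q),circ(q[:,:2],.017,(.44,-.101)))
E
python3 plan.py 68 .440,-.101,.165 .440,-.101,.0335
```

```text
time_s: 9.22
eef_pos: [0.4401, -0.1017, 0.1625]
eef_rot: [-0.0, 0.189, 0.982, 0.0]
ft_force: [0.4, 0.6, -0.6]
opening: 0.998
grip_force: 0.0
1227 [ 0.4417743  -0.10035902]
t 9.28 pos [ 0.4403 -0.1015  0.1627] ytool 68.2 tilt 0.04 f [-1.  -0.9 -0. ] open 1.00 grip 0.0 q [-0.23 -0.16 -0.2   1.54  0.    0.15]
angular units [ 0.   -0.01  0.04]
[ 0.44  -0.101  0.165] level-tool units: [ 0.01  0.01 -0.05]
[ 0.44   -0.101   0.0335] level-tool units: [0.   0.   2.63]
```

Down 2.58 units, grip, lift, and see.

```bash
python3 -m crank '[{"travel":[-0.01,0.01,0.6],"angular":[0,0,0],"fingers":0},{"travel":[0,0,0.7],"angular":[0,0,0],"fingers":0},{"travel":[0,0,0.7],"angular":[0,0,0],"fingers":0},{"travel":[0,0,0.4],"angular":[0,0,0],"fingers":0},{"travel":[0,0,0.18],"angular":[0,0,0],"fingers":0},{"travel":[0,0,0],"angular":[0,0,0],"fingers":0.4},{"travel":[0,0,0],"angular":[0,0,0],"fingers":0.8},{"travel":[0,0,0],"angular":[0,0,0],"fingers":1},{"travel":[0,0,0],"angular":[0,0,0],"fingers":1},{"travel":[0,0,0],"angular":[0,0,0],"fingers":1},{"travel":[0,0,0],"angular":[0,0,0],"fingers":1}]' 50
python3 plan.py 68 .440,-.101,.15 .442,.094,.15 .442,.094,.09
```

```text
time_s: 10.65
eef_pos: [0.4416, -0.1018, 0.0354]
eef_rot: [0.001, 0.189, 0.982, 0.0]
ft_force: [-0.1, 0.0, 6.0]
opening: 0.377
grip_force: 49.9
t 10.65 pos [ 0.4416 -0.1018  0.0354] ytool 68.2 tilt 0.12 f [-0.1  0.   6. ] open 0.38 grip 49.9 q [-0.23 -0.13 -0.42  1.28  0.    0.15]
angular units [0.   0.02 0.04]
[ 0.44  -0.101  0.15 ] level-tool units: [ 0.03  0.   -2.29]
[0.442 0.094 0.15 ] level-tool units: [1.42 3.63 0.  ]
[0.442 0.094 0.09 ] level-tool units: [0.  0.  1.2]
```

```bash
python3 -m crank '[{"travel":[0,0,-0.3],"angular":[0,0,0],"fingers":1},{"travel":[0,0,-0.6],"angular":[0,0,0],"fingers":1},{"travel":[0,0,-0.6],"angular":[0,0,0],"fingers":1},{"travel":[0,0,-0.5],"angular":[0,0,0],"fingers":1},{"travel":[0,0,-0.3],"angular":[0,0,0],"fingers":1},{"travel":[0.207,0.52,0],"angular":[0,0,0],"fingers":1},{"travel":[0.207,0.52,0],"angular":[0,0,0],"fingers":1},{"travel":[0.207,0.52,0],"angular":[0,0,0],"fingers":1},{"travel":[0.207,0.52,0],"angular":[0,0,0],"fingers":1},{"travel":[0.207,0.52,0],"angular":[0,0,0],"fingers":1},{"travel":[0.207,0.52,0],"angular":[0,0,0],"fingers":1},{"travel":[0.207,0.52,0],"angular":[0,0,0],"fingers":1},{"travel":[0,0,0],"angular":[0,0,0],"fingers":1},{"travel":[0,0,0],"angular":[0,0,0],"fingers":1}]'
python3 plan.py 68 .442,.094,.0905
```

```text
time_s: 12.4
eef_pos: [0.441, 0.094, 0.1492]
eef_rot: [-0.0, 0.189, 0.982, -0.0]
ft_force: [0.3, 0.0, -1.2]
opening: 0.378
grip_force: 49.9
t 12.40 pos [0.441  0.094  0.1492] ytool 68.2 tilt 0.03 f [ 0.3  0.  -1.2] open 0.38 grip 49.9 q [ 0.21 -0.16 -0.23  1.51 -0.    0.59]
angular units [-0.01 -0.    0.04]
[0.442  0.094  0.0905] level-tool units: [-0.02  0.01  1.17]
```

```bash
python3 -m crank '[{"travel":[-0.02,0.01,0.3],"angular":[0,0,0],"fingers":1},{"travel":[0,0,0.35],"angular":[0,0,0],"fingers":1},{"travel":[0,0,0.25],"angular":[0,0,0],"fingers":1},{"travel":[0,0,0.15],"angular":[0,0,0],"fingers":1},{"travel":[0,0,0.08],"angular":[0,0,0],"fingers":1},{"travel":[0,0,0.06],"angular":[0,0,0],"fingers":1},{"travel":[0,0,0.04],"angular":[0,0,0],"fingers":1},{"travel":[0,0,0],"angular":[0,0,0],"fingers":1}]'
```

```text
time_s: 13.4
eef_pos: [0.4425, 0.0944, 0.0885]
eef_rot: [0.0, 0.189, 0.982, 0.0]
ft_force: [-1.2, 0.2, 3.8]
opening: 0.379
grip_force: 50.4
```

Contact at the home height; release.

```bash
python3 -m crank '[{"travel":[0,0,0.01],"angular":[0,0,0],"fingers":0.6},{"travel":[0,0,0],"angular":[0,0,0],"fingers":0.3},{"travel":[0,0,0],"angular":[0,0,0],"fingers":0},{"travel":[0,0,0],"angular":[0,0,0],"fingers":0},{"travel":[0,0,-0.4],"angular":[0,0,0],"fingers":0},{"travel":[0,0,-0.8],"angular":[0,0,0],"fingers":0},{"travel":[0,0,-0.4],"angular":[0,0,0],"fingers":0},{"travel":[0,0,0],"angular":[0,0,0],"fingers":0}]'
python3 - <<'E'
from station import *;from meas import *
for n in ['side','scene']:
    P=cloud(camera(n));q=near(P,(.442,.094),.03,.083,.109);print(n,len(q),circ(q[:,:2],.017,(.442,.094)),near(P,(.442,.094),.03,.08,.12)[:,2].max())
E
python3 plan.py 68 .648,-.098,.165 .648,-.098,.0335
```

```text
time_s: 14.4
eef_pos: [0.4431, 0.0945, 0.1685]
eef_rot: [0.001, 0.189, 0.982, 0.001]
ft_force: [-0.1, -0.4, -1.1]
opening: 0.997
grip_force: 0.0
side 128 [0.44113353 0.09383058] 0.11125303179643374
scene 102 [0.4403214  0.09414551] 0.11297299012293661
t 14.50 pos [0.4421 0.0943 0.1664] ytool 68.2 tilt 0.05 f [-0.3 -0.6 -0.8] open 1.00 grip 0.0 q [ 0.21 -0.16 -0.19  1.54 -0.    0.59]
angular units [-0.01 -0.01  0.04]
[ 0.648 -0.098  0.165] level-tool units: [-5.26 -2.02  0.03]
[ 0.648  -0.098   0.0335] level-tool units: [0.   0.   2.63]
```

```bash
python3 -m crank '[{"travel":[-0.526,-0.202,0.003],"angular":[0,0,0],"fingers":0},{"travel":[-0.526,-0.202,0.003],"angular":[0,0,0],"fingers":0},{"travel":[-0.526,-0.202,0.003],"angular":[0,0,0],"fingers":0},{"travel":[-0.526,-0.202,0.003],"angular":[0,0,0],"fingers":0},{"travel":[-0.526,-0.202,0.003],"angular":[0,0,0],"fingers":0},{"travel":[-0.526,-0.202,0.003],"angular":[0,0,0],"fingers":0},{"travel":[-0.526,-0.202,0.003],"angular":[0,0,0],"fingers":0},{"travel":[-0.526,-0.202,0.003],"angular":[0,0,0],"fingers":0},{"travel":[-0.526,-0.202,0.003],"angular":[0,0,0],"fingers":0},{"travel":[-0.526,-0.202,0.003],"angular":[0,0,0],"fingers":0},{"travel":[0,0,0],"angular":[0,0,0],"fingers":0},{"travel":[0,0,0],"angular":[0,0,0],"fingers":0}]'
python3 - <<'E'
from station import *;from meas import *
P=cloud(camera('wrist'));q=near(P,(.648,-.098),.035,.03,.06);print(len(q),circ(q[:,:2],.017,(.648,-.098)))
E
python3 plan.py 68 .648,-.098,.0335
```

```text
time_s: 16.0
eef_pos: [0.6482, -0.0968, 0.1646]
eef_rot: [-0.001, 0.189, 0.982, 0.0]
ft_force: [0.3, -0.2, -0.5]
opening: 0.993
grip_force: 0.0
1199 [ 0.64917008 -0.09713987]
t 16.05 pos [ 0.6482 -0.0966  0.1651] ytool 68.2 tilt 0.08 f [-0.   0.3  0.2] open 1.00 grip 0.0 q [-0.15  0.33  0.34  1.57  0.    0.23]
angular units [-0.   -0.02  0.04]
[ 0.648  -0.098   0.0335] level-tool units: [-0.01 -0.03  2.63]
```

```bash
python3 -m crank '[{"travel":[0,-0.02,0.6],"angular":[0,0,0],"fingers":0},{"travel":[0,0,0.7],"angular":[0,0,0],"fingers":0},{"travel":[0,0,0.7],"angular":[0,0,0],"fingers":0},{"travel":[0,0,0.4],"angular":[0,0,0],"fingers":0},{"travel":[0,0,0.22],"angular":[0,0,0],"fingers":0},{"travel":[0,0,0],"angular":[0,0,0],"fingers":0.4},{"travel":[0,0,0],"angular":[0,0,0],"fingers":0.8},{"travel":[0,0,0],"angular":[0,0,0],"fingers":1},{"travel":[0,0,0],"angular":[0,0,0],"fingers":1},{"travel":[0,0,0],"angular":[0,0,0],"fingers":1},{"travel":[0,0,0],"angular":[0,0,0],"fingers":1}]' 50
python3 plan.py 68 .648,-.098,.155 .631,-.313,.155
```

```text
time_s: 17.42
eef_pos: [0.6493, -0.0982, 0.0362]
eef_rot: [0.001, 0.189, 0.982, -0.0]
ft_force: [0.4, 0.5, 6.4]
opening: 0.377
grip_force: 50.1
t 17.43 pos [ 0.6493 -0.0982  0.0362] ytool 68.2 tilt 0.13 f [0.4 0.5 6.4] open 0.38 grip 50.1 q [-0.15  0.35  0.11  1.33 -0.    0.23]
angular units [0.   0.03 0.04]
[ 0.648 -0.098  0.155] level-tool units: [ 0.03 -0.01 -2.38]
[ 0.631 -0.313  0.155] level-tool units: [-1.3  -4.11  0.  ]
```

```bash
python3 -m crank '[{"travel":[0,0,-0.3],"angular":[0,0,0],"fingers":1},{"travel":[0,0,-0.6],"angular":[0,0,0],"fingers":1},{"travel":[0,0,-0.6],"angular":[0,0,0],"fingers":1},{"travel":[0,0,-0.6],"angular":[0,0,0],"fingers":1},{"travel":[0,0,-0.3],"angular":[0,0,0],"fingers":1},{"travel":[-0.16,-0.514,0],"angular":[0,0,0],"fingers":1},{"travel":[-0.16,-0.514,0],"angular":[0,0,0],"fingers":1},{"travel":[-0.16,-0.514,0],"angular":[0,0,0],"fingers":1},{"travel":[-0.16,-0.514,0],"angular":[0,0,0],"fingers":1},{"travel":[-0.16,-0.514,0],"angular":[0,0,0],"fingers":1},{"travel":[-0.16,-0.514,0],"angular":[0,0,0],"fingers":1},{"travel":[-0.16,-0.514,0],"angular":[0,0,0],"fingers":1},{"travel":[-0.16,-0.514,0],"angular":[0,0,0],"fingers":1},{"travel":[0,0,0],"angular":[0,0,0],"fingers":1},{"travel":[0,0,0],"angular":[0,0,0],"fingers":1}]'
python3 plan.py 68 .631,-.313,.0955
```

```text
time_s: 19.3
eef_pos: [0.6316, -0.3127, 0.1546]
eef_rot: [-0.0, 0.189, 0.982, 0.0]
ft_force: [-0.1, 0.3, -0.3]
opening: 0.382
grip_force: 49.7
t 19.30 pos [ 0.6316 -0.3127  0.1546] ytool 68.2 tilt 0.03 f [-0.1  0.3 -0.3] open 0.38 grip 49.7 q [-0.46  0.46  0.48  1.59  0.   -0.08]
angular units [ 0.   -0.    0.03]
[ 0.631  -0.313   0.0955] level-tool units: [ 0.01 -0.01  1.18]
```

```bash
python3 -m crank '[{"travel":[0,0,0.3],"angular":[0,0,0],"fingers":1},{"travel":[0,0,0.35],"angular":[0,0,0],"fingers":1},{"travel":[0,0,0.25],"angular":[0,0,0],"fingers":1},{"travel":[0,0,0.15],"angular":[0,0,0],"fingers":1},{"travel":[0,0,0.08],"angular":[0,0,0],"fingers":1},{"travel":[0,0,0.05],"angular":[0,0,0],"fingers":1},{"travel":[0,0,0.03],"angular":[0,0,0],"fingers":1},{"travel":[0,0,0],"angular":[0,0,0],"fingers":1}]'
```

```text
time_s: 20.3
eef_pos: [0.6317, -0.3128, 0.0954]
eef_rot: [0.001, 0.189, 0.982, -0.0]
ft_force: [-2.2, 0.5, 4.1]
opening: 0.381
grip_force: 50.1
```

```bash
python3 -m crank '[{"travel":[0,0,0],"angular":[0,0,0],"fingers":0.6},{"travel":[0,0,0],"angular":[0,0,0],"fingers":0.3},{"travel":[0,0,0],"angular":[0,0,0],"fingers":0},{"travel":[0,0,0],"angular":[0,0,0],"fingers":0},{"travel":[0,0,-0.4],"angular":[0,0,0],"fingers":0},{"travel":[0,0,-0.8],"angular":[0,0,0],"fingers":0},{"travel":[0,0,-0.4],"angular":[0,0,0],"fingers":0},{"travel":[0,0,0],"angular":[0,0,0],"fingers":0}]'
python3 - <<'E'
from station import *;from meas import *
for n in ['side','scene']:
    P=cloud(camera(n));q=near(P,(.631,-.313),.03,.089,.115);print(n,len(q),circ(q[:,:2],.017,(.631,-.313)),near(P,(.631,-.313),.03,.08,.13)[:,2].max())
E
python3 plan.py 67 .430,-.312,.15
```

```text
time_s: 21.3
eef_pos: [0.6322, -0.3131, 0.1761]
eef_rot: [0.002, 0.189, 0.982, -0.0]
ft_force: [-0.4, 0.4, -0.0]
opening: 1.003
grip_force: 0.0
side 172 [ 0.63061617 -0.31305781] 0.11662789431513562
scene 141 [ 0.62944228 -0.31315458] 0.11910983335377182
t 21.40 pos [ 0.6315 -0.3127  0.1732] ytool 68.2 tilt 0.05 f [-0.2 -0.3 -1.1] open 1.01 grip 0.0 q [-0.46  0.47  0.53  1.63  0.   -0.08]
angular units [ 0.   -0.01  0.24]
[ 0.43  -0.312  0.15 ] level-tool units: [ 3.71 -1.56  0.46]
```

```bash
python3 -m crank '[{"travel":[0,0,0],"angular":[0,0,0.24],"fingers":0},{"travel":[0.464,-0.195,0.058],"angular":[0,0,0],"fingers":0},{"travel":[0.464,-0.195,0.058],"angular":[0,0,0],"fingers":0},{"travel":[0.464,-0.195,0.058],"angular":[0,0,0],"fingers":0},{"travel":[0.464,-0.195,0.058],"angular":[0,0,0],"fingers":0},{"travel":[0.464,-0.195,0.058],"angular":[0,0,0],"fingers":0},{"travel":[0.464,-0.195,0.058],"angular":[0,0,0],"fingers":0},{"travel":[0.464,-0.195,0.058],"angular":[0,0,0],"fingers":0},{"travel":[0.464,-0.195,0.058],"angular":[0,0,0],"fingers":0},{"travel":[0,0,0],"angular":[0,0,0],"fingers":0},{"travel":[0,0,0],"angular":[0,0,0],"fingers":0}]'
python3 - <<'E'
from station import *;from meas import *
c=camera('wrist');cv2.imwrite('pics/w4.png',c['image'][:,:,::-1])
P=cloud(c);q=near(P,(.43,-.312),.06,.04,.056);print(len(q),cv2.minAreaRect((q[:,:2]*1000).astype(np.float32)))
E
python3 plan.py 67 .430,-.312,.022
```

```text
time_s: 22.78
eef_pos: [0.4304, -0.3119, 0.1507]
eef_rot: [-0.0, 0.2, 0.98, 0.0]
ft_force: [-0.5, -0.8, 0.4]
opening: 1.003
grip_force: 0.0
1469 ((428.68133544921875, -310.36102294921875), (13.818532943725586, 82.26181030273438), 67.30169677734375)
t 22.82 pos [ 0.4307 -0.3119  0.1508] ytool 67.0 tilt 0.01 f [ 0.2 -0.3 -0. ] open 1.00 grip 0.0 q [-0.63  0.03 -0.04  1.5   0.   -0.23]
angular units [ 0.   -0.   -0.01]
[ 0.43  -0.312  0.022] level-tool units: [ 0.01 -0.01  2.58]
```

View pics/w4.png

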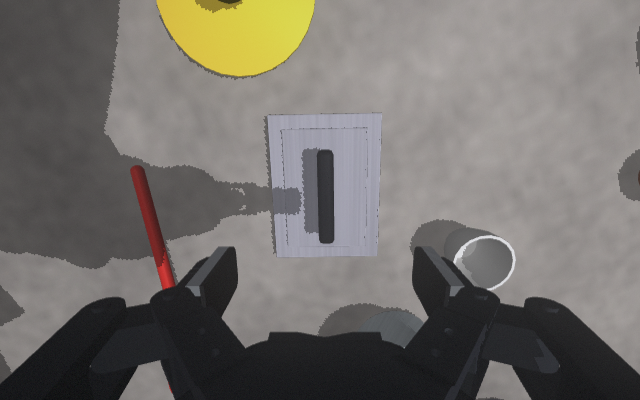

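The bar runs vertically from (325,150) to (325,243), centred between the fingers and aligned.

```bash
python3 -m crank '[{"travel":[0,0,0.6],"angular":[0,0,0],"fingers":0},{"travel":[0,0,0.7],"angular":[0,0,0],"fingers":0},{"travel":[0,0,0.65],"angular":[0,0,0],"fingers":0},{"travel":[0,0,0.4],"angular":[0,0,0],"fingers":0},{"travel":[0,0,0.18],"angular":[0,0,0],"fingers":0},{"travel":[0,0,0],"angular":[0,0,0],"fingers":0.4},{"travel":[0,0,0],"angular":[0,0,0],"fingers":0.8},{"travel":[0,0,0],"angular":[0,0,0],"fingers":1},{"travel":[0,0,0],"angular":[0,0,0],"fingers":1},{"travel":[0,0,0],"angular":[0,0,0],"fingers":1},{"travel":[0,0,0],"angular":[0,0,0],"fingers":1},{"travel":[0,0,0],"angular":[0,0,0],"fingers":1}]' 60
python3 plan.py 67 .430,-.312,.205 .432,0,.205 .435,.3125,.205
python3 plan.py 76.7
```

```text
time_s: 24.32
eef_pos: [0.4306, -0.3123, 0.0254]
eef_rot: [0.001, 0.2, 0.98, -0.0]
ft_force: [0.1, -0.5, 5.9]
opening: 0.153
grip_force: 59.8
t 24.32 pos [ 0.4306 -0.3123  0.0254] ytool 67.0 tilt 0.08 f [ 0.1 -0.5  5.9] open 0.15 grip 59.8 q [-0.63  0.06 -0.25  1.26 -0.   -0.23]
angular units [-0.    0.01 -0.  ]
[ 0.43  -0.312  0.205] level-tool units: [ 0.01  0.   -3.59]
[0.432 0.    0.205] level-tool units: [2.4  5.76 0.  ]
[0.435  0.3125 0.205 ] level-tool units: [2.39 5.78 0.  ]
t 24.32 pos [ 0.4306 -0.3123  0.0254] ytool 67.0 tilt 0.08 f [ 0.1 -0.5  5.9] open 0.15 grip 59.8 q [-0.63  0.06 -0.25  1.26 -0.   -0.23]
angular units [-0.01  0.01 -1.94]
```

```bash
python3 -m crank '[{"travel":[0,0,-0.3],"angular":[0,0,0],"fingers":1},{"travel":[0,0,-0.7],"angular":[0,0,0],"fingers":1},{"travel":[0,0,-0.8],"angular":[0,0,0],"fingers":1},{"travel":[0,0,-0.8],"angular":[0,0,0],"fingers":1},{"travel":[0,0,-0.7],"angular":[0,0,0],"fingers":1},{"travel":[0,0,-0.3],"angular":[0,0,0],"fingers":1},{"travel":[0.2,0.48,0],"angular":[0,0,0],"fingers":1},{"travel":[0.2,0.48,0],"angular":[0,0,0],"fingers":1},{"travel":[0.2,0.48,0],"angular":[0,0,0],"fingers":1},{"travel":[0.2,0.48,0],"angular":[0,0,0],"fingers":1},{"travel":[0.2,0.48,0],"angular":[0,0,0],"fingers":1},{"travel":[0.2,0.48,0],"angular":[0,0,0],"fingers":1},{"travel":[0.2,0.48,0],"angular":[0,0,0],"fingers":1},{"travel":[0.2,0.48,0],"angular":[0,0,0],"fingers":1},{"travel":[0.2,0.48,0],"angular":[0,0,0],"fingers":1},{"travel":[0.2,0.48,0],"angular":[0,0,0],"fingers":1},{"travel":[0.2,0.48,0],"angular":[0,0,0],"fingers":1},{"travel":[0.2,0.48,0],"angular":[0,0,0],"fingers":1}]'
python3 -m crank '[{"travel":[0.2,0.48,0],"angular":[0,0,0],"fingers":1},{"travel":[0.2,0.48,0],"angular":[0,0,0],"fingers":1},{"travel":[0.2,0.48,0],"angular":[0,0,0],"fingers":1},{"travel":[0.2,0.48,0],"angular":[0,0,0],"fingers":1},{"travel":[0.2,0.48,0],"angular":[0,0,0],"fingers":1},{"travel":[0.2,0.48,0],"angular":[0,0,0],"fingers":1},{"travel":[0.2,0.48,0],"angular":[0,0,0],"fingers":1},{"travel":[0.2,0.48,0],"angular":[0,0,0],"fingers":1},{"travel":[0.2,0.48,0],"angular":[0,0,0],"fingers":1},{"travel":[0.2,0.48,0],"angular":[0,0,0],"fingers":1},{"travel":[0.2,0.48,0],"angular":[0,0,0],"fingers":1},{"travel":[0.2,0.48,0],"angular":[0,0,0],"fingers":1},{"travel":[0,0,0],"angular":[0,0,-0.97],"fingers":1},{"travel":[0,0,0],"angular":[0,0,-0.97],"fingers":1},{"travel":[0,0,0],"angular":[0,0,0],"fingers":1},{"travel":[0,0,0],"angular":[0,0,0],"fingers":1}]'
python3 plan.py 76.7 .435,.3125,.12
python3 - <<'E'
from station import *;from meas import *
a=camera('side')['image'];cs=camera('scene');b=cs['image'];w=camera('wrist');cv2.imwrite('pics/c4.png',cv2.hconcat([cv2.resize(b[120:270,340:540],(400,300)),cv2.resize(w['image'],(400,300))])[:,:,::-1])
for c in (cs,w):
    P=cloud(c);q=near(P,(.435,.3125),.09,.05,.06)
    print(len(q),cv2.minAreaRect((q[:,:2]*1000).astype(np.float32)) if len(q)>9 else '')
E
```

```text
time_s: 26.58
eef_pos: [0.4319, 0.0009, 0.2039]
eef_rot: [-0.001, 0.2, 0.98, -0.0]
ft_force: [0.6, 0.7, -1.9]
opening: 0.148
grip_force: 58.9
time_s: 28.58
eef_pos: [0.4344, 0.3119, 0.2042]
eef_rot: [-0.0, 0.117, 0.993, -0.0]
ft_force: [-0.4, -0.2, -1.8]
opening: 0.149
grip_force: 58.9
t 28.57 pos [0.4344 0.3119 0.2042] ytool 76.6 tilt 0.04 f [-0.4 -0.2 -1.8] open 0.15 grip 58.9 q [0.62 0.04 0.08 1.61 0.   0.86]
angular units [-0.01 -0.01 -0.03]
[0.435  0.3125 0.12  ] level-tool units: [-0.01  0.01  1.68]
243 ((437.13720703125, 312.8058166503906), (99.03787994384766, 141.3438262939453), 76.55282592773438)
0
```

View pics/c4.png

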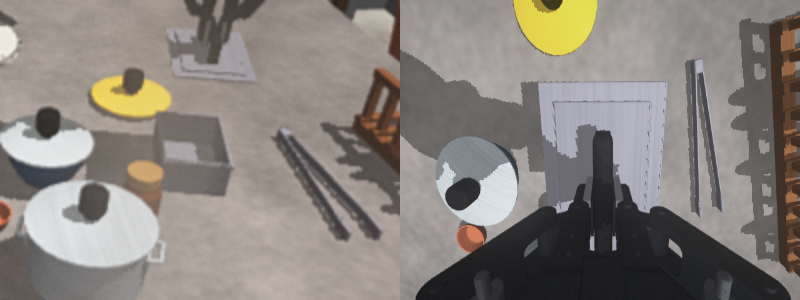

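The bar lid hangs level above the pan, aligned with it (left crop: lid (210,55), pan (192,150)). Lowering with a 2–3 mm shift in +x.

```bash
python3 -m crank '[{"travel":[-0.05,0.01,0.4],"angular":[0,0,-0.03],"fingers":1},{"travel":[0,0,0.5],"angular":[0,0,0],"fingers":1},{"travel":[0,0,0.5],"angular":[0,0,0],"fingers":1},{"travel":[0,0,0.4],"angular":[0,0,0],"fingers":1},{"travel":[0,0,0.3],"angular":[0,0,0],"fingers":1},{"travel":[0,0,0.2],"angular":[0,0,0],"fingers":1},{"travel":[0,0,0.15],"angular":[0,0,0],"fingers":1},{"travel":[0,0,0.09],"angular":[0,0,0],"fingers":1},{"travel":[0,0,0.06],"angular":[0,0,0],"fingers":1},{"travel":[0,0,0.04],"angular":[0,0,0],"fingers":1},{"travel":[0,0,0],"angular":[0,0,0],"fingers":1}]'
```

```text
time_s: 30.1
eef_pos: [0.4371, 0.312, 0.0726]
eef_rot: [0.0, 0.115, 0.993, 0.0]
ft_force: [0.5, -0.8, -1.4]
opening: 0.154
grip_force: 59.0
```

```bash
python3 -m crank '[{"travel":[0,0,0.02],"angular":[0,0,0],"fingers":1},{"travel":[0,0,0.02],"angular":[0,0,0],"fingers":1},{"travel":[0,0,0],"angular":[0,0,0],"fingers":1}]'
```

```text
time_s: 30.48
eef_pos: [0.4372, 0.3121, 0.0714]
eef_rot: [0.0, 0.115, 0.993, 0.0]
ft_force: [-2.4, -1.2, 5.2]
opening: 0.148
grip_force: 59.8
```

Contact at the home height. Release, rise, check.

```bash
python3 -m crank '[{"travel":[0,0,0],"angular":[0,0,0],"fingers":0.7},{"travel":[0,0,0],"angular":[0,0,0],"fingers":0.4},{"travel":[0,0,0],"angular":[0,0,0],"fingers":0},{"travel":[0,0,0],"angular":[0,0,0],"fingers":0},{"travel":[0,0,0],"angular":[0,0,0],"fingers":0},{"travel":[0,0,-0.4],"angular":[0,0,0],"fingers":0},{"travel":[0,0,-0.8],"angular":[0,0,0],"fingers":0},{"travel":[0,0,-0.8],"angular":[0,0,0],"fingers":0},{"travel":[0,0,-0.8],"angular":[0,0,0],"fingers":0},{"travel":[0,0,0],"angular":[0,0,0],"fingers":0},{"travel":[0,0,0],"angular":[0,0,0],"fingers":0}]'
python3 - <<'E'
from station import *;from meas import *
cs=[camera('scene'),camera('side')]
cv2.imwrite('pics/f.png',cv2.hconcat([cv2.resize(cs[0]['image'][130:290,170:510],(400,188)),cv2.resize(cs[1]['image'][120:290,220:500],(400,243))[:188]])[:,:,::-1])
T={'big':(.657,.1075,.123,.071),'mid':(.442,.094,.095,.06),'small':(.631,-.313,.101,.048)}
for c in cs:
    P=cloud(c)
    for k,(x,y,h,r) in T.items():
        q=near(P,(x,y),.03,h-.011,h+.02);f=near(P,(x,y),r,h-.034,h-.018);A=np.c_[f[:,:2],np.ones(len(f))]
        rr=np.hypot(f[:,0]-x,f[:,1]-y)
        s=np.linalg.lstsq(np.c_[f[:,:2]-[x,y],rr,np.ones(len(f))],f[:,2],rcond=None)[0]
        print(k,circ(q[:,:2],.017,(x,y)).round(4),'top',q[:,2].max().round(4),'tilt',s[:2].round(3))
    q=near(P,(.435,.3125),.06,.082,.105);f=near(P,(.435,.3125),.07,.055,.07)
    print('pan',cv2.minAreaRect((q[:,:2]*1000).astype(np.float32)),q[:,2].max(),'tilt',np.linalg.lstsq(np.c_[f[:,:2]-[.435,.3125],np.ones(len(f))],f[:,2],rcond=None)[0].round(4))
    for n,g,r,a,b in (('cup',(.541,-.203),.028,.046,.055),('jar',(.54,.211),.027,.05,.072)):
        q=near(P,g,.04,a,b);print(n,circ(q[:,:2],r,g).round(4))
E
python3 plan.py
```

```text
time_s: 31.85
eef_pos: [0.4371, 0.3119, 0.2099]
eef_rot: [-0.0, 0.115, 0.993, -0.0]
ft_force: [-0.7, 0.2, -0.8]
opening: 1.002
grip_force: 0.0
big [0.6574 0.107 ] top 0.1406 tilt [ 0.    -0.003]
mid [0.4399 0.0941] top 0.1127 tilt [-0.008  0.001]
small [ 0.6293 -0.3134] top 0.1189 tilt [-0.014 -0.001]
pan ((437.5701599121094, 310.5810241699219), (14.060428619384766, 85.51090240478516), 78.0325698852539) 0.09751611871654536 tilt [-0.0039  0.0007  0.0604]
cup [ 0.5424 -0.2024]
jar [0.5355 0.2103]
big [0.6591 0.1064] top 0.1407 tilt [ 0.003 -0.002]
mid [0.4418 0.0942] top 0.1126 tilt [-0.007 -0.003]
small [ 0.6305 -0.3123] top 0.1175 tilt [-0.001  0.005]
pan ((434.4027404785156, 310.3050231933594), (21.99598503112793, 81.95524597167969), 76.3813247680664) 0.0994706755233254 tilt [0.0043 0.0101 0.0588]
cup [ 0.5406 -0.2033]
jar [0.5421 0.2132]
t 31.95 pos [0.4368 0.3117 0.2092] ytool 76.8 tilt 0.11 f [ 0.8  0.4 -0.4] open 1.00 grip 0.0 q [0.62 0.05 0.09 1.62 0.   0.85]
```

View pics/f.png

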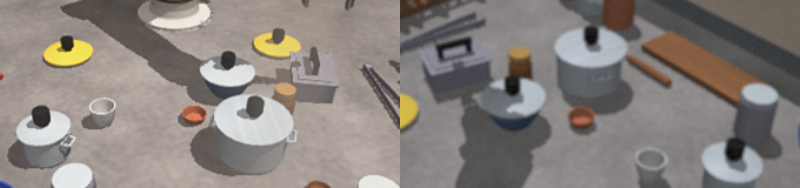

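All four lids are seated, level and centred within about 3 mm, and the cup and jar have not moved. The picture shows each lid flush on its vessel, with the pan lid at (313,70) in the left view.

```bash
python3 -c "
from station import *
print(job_done())"
```

```text
the job is handed in; nothing more can be done
None
```

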